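# Set a moulded figure on the telescoping display stand and hold the stand raised

## Task

Lift the chocolate figure with the round head out of the mould and stand it upright on the empty half of the display stand's tray. Then grip the stand's black handle so that its push button is squeezed in, pull the tray up past the first stop to the second, where the post is fully drawn out, and finish while still holding it up there with the figure standing on it. Leave the headless chocolate in the mould and do not disturb the jar, the card holder and the carton.

Things in the scene. Friction and masses are not known exactly. Their poses are not given: they have to be found in the camera images.
- figure: dark chocolate figure like a chess pawn: round drum foot 44 mm across (bottom edge tapered to 38) and 36 mm high, narrow neck, round head 26 mm across, 67 mm high in all; about 60 g. Origin at the centre of its underside, z up. It starts upright in one of the mould's two cavities, the upper 18 mm of the drum, neck and head standing proud of the mould.
- drum: dark chocolate drum without a head, 44 mm across, 36 mm high, in the mould's other cavity. Origin at the centre of its underside. It stays there.
- mould: white open mould, a fixed block 110 (x) by 210 (y) by 30 mm high, with two round blind cavities 47 mm across and 18 mm deep, centred at y = -50 and +50 mm. Origin at the centre of its underside.
- grip: black handle block on top of the stand's thin post (14 mm), 30 (x) by 36 (y) by 32 mm high, origin at its centre, underside 46 mm above the tray's floor. A round steel push button, 18 mm across, stands 7 mm out of the middle of its +x face: squeeze between button (+x) and far face (-x). The block only moves up and down, with the tray.
- release (a joint): push button of the handle: 0 out, 0.005 fully in (2 mm still stands out). It springs back; it takes 3 N to start and 8 N to hold fully in. At rest the post is locked down; more than 3 mm of push unlocks it.
- tier (a joint): first (thin) section of the telescoping post, carrying tray and handle: 0 down, 0.055 m at its stop, the first stop. Tray and handle weigh about 0.5 kg, and sink back if let go.
- sleeve (a joint): second (thicker) section of the post, which is drawn up after the first has reached its stop, and runs stiffer (about 10 N pull in all): 0 down, 0.050 m at its stop, the second stop. Fully drawn out, tray and handle are 105 mm above their start.
- tray_spot (a point): middle of the empty half of the stand's tray, on its floor (99 mm above the table at the start). Axes are the stand's: z up, handle centre 78 mm along +y and 62 mm up. Empty half about 105 (y) by 144 mm (x) clear. The whole steel tray is 150 (x) by 260 (y) mm, its rim 8 mm above its floor; the other half carries nine fixed truffles 28 mm across.
- jar: capped amber glass jar, 64 mm across, 100 mm high, a bystander; origin under its centre
- card: card holder, foot 50 by 90 mm, 72 mm high, a bystander; origin under its centre
- carton: cardboard carton 110 by 160 by 50 mm, a bystander; origin under its centre
Things that resemble listed ones, but are neither listed nor needed, are in the scene too. Leave any pink or red look-alike of the drum alone.

How it is judged:
By the outcome, as a careful person would: the job done as asked, in the order asked, and still so for the second after the job is handed in, while the arm keeps its last pose, push and grip.
It also fails if it takes over 54 s, if anything falls off the work surface, if the arm or the gripper's body presses on something with over 40 N, if the wrist force passes 120 N, or if a joint passes its speed limit or range.

## Robot

A 6-joint arm with a two-finger parallel gripper is mounted at the origin on the work surface. World frame = base frame: x ahead of the robot, y to its left, z up, the work surface at z = 0. Lengths are in m, angles in rad, forces in N, time in s.
With the tool pointing down it reaches from about 0.325 to 0.775 m from the base axis. Payload 5.5 kg.
Tool frame: the origin (TCP) lies between the finger pads; the fingertips stand r.tcp_to_tips ahead of it and the grasp point (between the pads) lies 3 mm ahead of it (r.tcp_to_tips is the distance from the TCP to the fingertips, in m); z points along the fingers, y is the line along which they close (so a half turn about z gives the same grasp; the last joint's range is limited). The gripper opens to 88 mm and grips with 3 to 60 N. Pads are 20 mm wide; open, the fingers measure 115 mm over their backs; the gripper's body (75 mm by 178 mm) begins 61 mm behind the grasp point.
Start: joints at [-1.288, 0.091, 1.231, -0, 1.82, -0.057], TCP at [0.2, -0.566, 0.245] pointing down, gripper open.
Joint ranges: [-2.87, 2.87], [-0.86, 2.18], [0.17, 2.46], [-1.51, 4.65], [0.06, 2.69], [-2.65, 2.65]. Speed limits (rad/s): [2.57, 2.57, 3.01, 3.14, 3.14, 3.14].

## Interface

Orientations are given as a unit quaternion [x, y, z, w].
In Python, from bench import r, kinematics, get_image, finder, readout gives the robot as it stands. Calls block until the motion is done:
- r.move_to(position, orientation): joint-space move of the TCP to a pose.
- r.move_linear(position, vel=0.15, frame=None, max_force=None): straight line of the TCP; frame=None keeps the orientation; vel is the mean speed in m/s. With max_force (N) it stops when the force on the tool has changed by that much, and returns True; else False.
- r.set_joints(angles): joint-space move.
- r.move_gripper(opening): finger opening in m; the grip force is fixed at half the most; returns when the fingers have stopped.
- r.wait(seconds).
- kinematics.inverse_kinematics(position, orientation): joint angles nearest the present ones, or None.
- get_image(name): name is "side" or "top"; returns a dict with "image" (384x512x3 uint8, blue, green, red), "z_map" (384x512 float32, m along the optical axis (not along the pixel's ray), 0 where there is no reading), "mtx" (3x3 intrinsics, pixels), "T" (4x4, takes a point from camera to world coordinates). Camera axes: x right, y up, looking along -z (the intrinsics and any distortion apply to the point x, -y, -z); pixel columns grow to the right and rows downward; lengths in m; the calibration is good to about 2 mm. A picture is of the moment at which its call begins.
A pose or a line that the arm cannot do raises r.Unreachable and nothing moves.
- r.close_job(): hands the job in; it is judged then, once.
Trained networks look in the newest picture that a camera, given by its name, has taken for a name from the list of things; names that differ only in an ending like _2 or _b are one class to them, and where a whole thing is asked for, a point or a joint stands for the part that bears it (a point fixed in the world has none). Each returns a list of dicts, best first, with "confidence" (0 to 1); they miss things now and then, are a little off and sometimes report something else, mostly with a low value. They report only what shows in the picture. A call takes as long as a camera call. They do not tell look-alikes from the thing itself.
- finder.search_frame(camera, target): "centre" ([x, y, z] in m, in the coordinates of the camera as it stood for that picture, good to about 4 mm: the middle of the surface that is visible of it).
Readings, each from a call of its own:
- readout.current_t(): time.
- readout.current_joint_positions(): joint angles.
- readout.current_joint_velocities(): joint speeds.
- readout.current_tau(): joint torques, N m.
- readout.current_tool_pos(): TCP position.
- readout.current_ee_rot(): TCP orientation.
- readout.current_contact_force(): force on the tool from outside, world axes, zero at the start.
- readout.current_wrist_torque(): the same for the moment, N m.
- readout.current_width(): finger opening in m.
- readout.current_grip_force(): force on a finger pad.
Only numpy, scipy, OpenCV 4.12 (cv2) and the standard library are available. Lean on these libraries where they do the work, as an engineer would, in place of code of your own. Each camera call takes 0.05 s, during which the arm holds its last target. There are 200 camera calls.

## Working session

There is one attempt and no reset: what is moved stays moved. The work goes in short steps, each a Python script; the robot and the scene stay as the last script left them, time stands still between calls to the robot, and variables do not carry over. Pictures are saved under pics/ and viewed, at most 10 in all, crops included, and the job is handed in when it is done.

```bash
mkdir -p pics; python3 - <<'E'
from bench import r,get_image,finder,readout
import cv2,numpy as np
for c in("top","side"):
    d=get_image(c);cv2.imwrite(f"pics/{c}0.png",d["image"])
    T=d["T"];print(c,np.round(T,3).tolist(),np.round(d["mtx"],1).tolist())
    for n in["figure","drum","mould","grip","release","tray_spot","jar","card","carton"]:
        try:
            print(n,[(np.round((T@np.r_[h["centre"],1])[:3],3).tolist(),round(h["confidence"],2)) for h in finder.search_frame(c,n)[:4]])
        except Exception as e: print(n,e)
print(r.tcp_to_tips,readout.current_t())
E
```

```text
top [[0.021, 0.991, -0.132, 0.434], [-1.0, 0.019, -0.017, 0.015], [-0.015, 0.132, 0.991, 1.264], [0.0, 0.0, 0.0, 1.0]] [[402.3, 0.0, 249.5], [0.0, 402.3, 188.9], [0.0, 0.0, 1.0]]
figure [([0.543, -0.238, 0.053], 0.72), ([0.389, 0.479, 0.048], 0.41)]
drum [([0.531, -0.012, 0.037], 0.57), ([0.568, -0.146, 0.048], 0.56), ([0.693, -0.166, 0.039], 0.5), ([0.667, -0.04, 0.034], 0.49)]
mould [([0.391, 0.481, 0.049], 0.19)]
grip []
release []
tray_spot [([0.544, -0.238, 0.051], 0.74), ([0.493, 0.191, 0.094], 0.62)]
jar [([0.78, -0.021, 0.104], 0.6)]
card [([0.633, -0.45, 0.007], 0.56)]
carton [([0.389, 0.481, 0.048], 0.77)]
side [[-0.922, 0.283, -0.266, 0.232], [-0.388, -0.649, 0.654, 0.923], [0.012, 0.706, 0.708, 1.081], [0.0, 0.0, 0.0, 1.0]] [[390.7, 0.0, 256.5], [0.0, 390.7, 189.8], [0.0, 0.0, 1.0]]
figure [([0.544, -0.239, 0.053], 0.56), ([0.497, 0.207, 0.174], 0.52)]
drum [([0.691, -0.158, 0.038], 0.56), ([0.534, -0.013, 0.039], 0.43), ([0.567, -0.142, 0.051], 0.4), ([0.784, 0.0, 0.072], 0.16)]
mould [([0.551, -0.176, 0.029], 0.67)]
grip [([0.496, 0.205, 0.176], 0.54)]
release []
tray_spot [([0.497, 0.212, 0.098], 0.77)]
jar [([0.785, -0.002, 0.071], 0.57)]
card [([0.639, -0.439, 0.008], 0.68)]
carton [([0.393, 0.504, 0.046], 0.7), ([0.496, 0.212, 0.1], 0.34)]
0.022 1.0
```

View pics/top0.png

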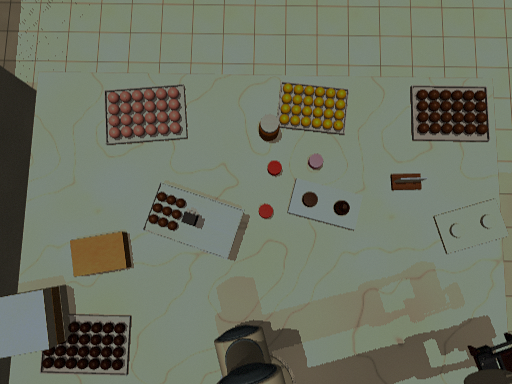

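View pics/side0.png

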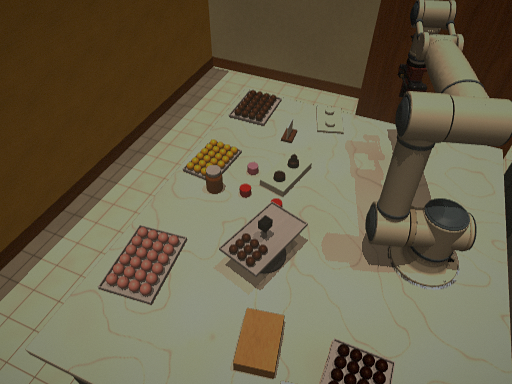

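The top view shows the mould at (325,205), with the headless drum in its left cavity (310,199) and the headed figure in its right one (342,207). Look-alikes are the red drums at (266,211) and (275,167) and the pink drum at (316,161). The white tray with dimples at (470,228) is empty. The stand's handle is at (191,219), with the truffles to its left and the empty half to its right. I choose (342,207) and will check it in a crop while fitting geometry.

```bash
cat > h.py <<'E'
from bench import r,kinematics,get_image,finder,readout
import cv2,numpy as np
from scipy.spatial.transform import Rotation as R
def cloud(d):
    z=d["z_map"];v,u=np.mgrid[:384,:512];K=d["mtx"]
    P=np.stack([(u-K[0,2])/K[0,0]*z,-(v-K[1,2])/K[1,1]*z,-z,np.ones_like(z)],-1)@d["T"].T
    P=P[...,:3]; P[z==0]=np.nan; return P
def near(P,c,rad,z0,z1):
    m=(np.hypot(P[...,0]-c[0],P[...,1]-c[1])<rad)&(P[...,2]>z0)&(P[...,2]<z1); return m
def down(yaw): # tool z down, tool y (closing line) along world yaw
    y=np.array([np.cos(yaw),np.sin(yaw),0]);z=np.array([0,0,-1.])
    return R.from_matrix(np.stack([np.cross(y,z),y,z],1)).as_quat()
E
python3 - <<'E'
from h import *
ims=[]
for c in("top","side"):
    d=get_image(c);P=cloud(d);I=d["image"]
    for n,ce,rad,z0,z1 in[("tray",(.493,.2),.17,.09,.115),("mould",(.552,-.19),.13,.022,.036),("fig",(.543,-.238),.03,.04,.09),("head",(.543,-.238),.03,.055,.09),("drum",(.568,-.144),.03,.04,.09),("handle",(.497,.207),.05,.13,.2),("htop",(.497,.207),.05,.168,.2)]:
        m=near(P,ce,rad,z0,z1);q=P[m]
        if len(q)<4: print(c,n,len(q));continue
        (x,y),(w,h),a=cv2.minAreaRect((q[:,:2]*1000).astype(np.float32))
        print(c,n,len(q),"rect",round(x),round(y),round(w),round(h),round(a,1),"mean",q.mean(0).round(4),"zmax",q[:,2].max().round(3),"zmed",np.median(q[:,2]).round(4))
    for (u,v) in ([(191,219),(342,207)] if c=="top" else [(266,224),(290,168)]):
        ims.append(cv2.resize(I[v-32:v+32,u-42:u+42],(400,300),interpolation=cv2.INTER_CUBIC))
cv2.imwrite("pics/crop1.png",np.vstack([np.hstack(ims[:2]),np.hstack(ims[2:])]))
E
```

```text
top tray 3869 rect 496 197 261 150 72.4 mean [0.491  0.184  0.0993] zmax 0.115 zmed 0.0987
top mould 2098 rect 587 -204 211 170 76.2 mean [ 0.5585 -0.1966  0.029 ] zmax 0.036 zmed 0.029
top fig 168 rect 546 -244 41 43 27.6 mean [ 0.5452 -0.2422  0.0587] zmax 0.081 zmed 0.0514
top head 65 rect 546 -244 24 24 27.6 mean [ 0.5453 -0.2438  0.0743] zmax 0.081 zmed 0.075
top drum 163 rect 569 -148 40 43 2.3 mean [ 0.5693 -0.1474  0.0473] zmax 0.056 zmed 0.0473
top handle 179 rect 499 210 64 66 72.5 mean [0.4971 0.1951 0.1733] zmax 0.181 zmed 0.1758
top htop 148 rect 498 196 36 35 72.9 mean [0.4961 0.1965 0.1762] zmax 0.181 zmed 0.1765
side tray 2576 rect 499 197 265 154 72.7 mean [0.4931 0.1958 0.101 ] zmax 0.115 zmed 0.1002
side mould 857 rect 585 -201 216 166 75.3 mean [ 0.5609 -0.1823  0.0302] zmax 0.036 zmed 0.0304
side fig 96 rect 548 -237 42 34 11.4 mean [ 0.5479 -0.2361  0.0575] zmax 0.082 zmed 0.0526
side head 43 rect 548 -241 22 22 18.6 mean [ 0.548  -0.239   0.0696] zmax 0.082 zmed 0.0723
side drum 79 rect 573 -145 39 42 20.2 mean [ 0.5726 -0.1441  0.0469] zmax 0.053 zmed 0.0476
side handle 178 rect 501 217 73 42 88.8 mean [0.4972 0.2037 0.1693] zmax 0.182 zmed 0.1751
side htop 114 rect 501 197 36 37 71.5 mean [0.4983 0.2002 0.1763] zmax 0.182 zmed 0.1769
```

View pics/crop1.png

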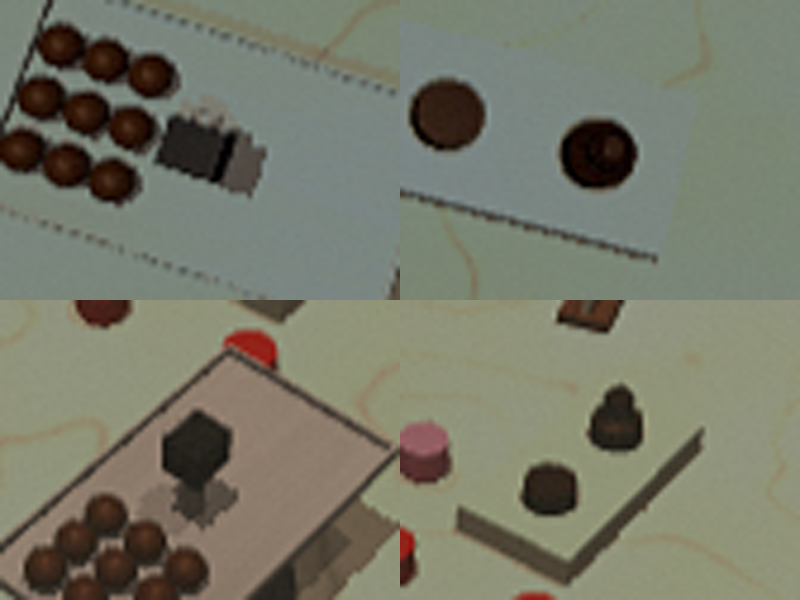

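The crop confirms it: the headed pawn is the mould's right-hand occupant. The handle's button shows as a light blob at crop (210,110), on the +x side, so the stand's yaw is about -17.5°.

```bash
python3 - <<'E'
from h import *
f=np.array([.547,-.242]); 
q=None
for a in(-13.8,166.2):
    s=kinematics.inverse_kinematics([*f,.2],down(np.radians(a)))
    print(a,s)
    if s is not None and (q is None or abs(s[5])<abs(qs[5])): q,qs=a,s
print("use",q)
r.move_to([*f,.16],down(np.radians(q)))
print(r.move_linear([*f,.0555],vel=.08,max_force=12),readout.current_tool_pos(),readout.current_contact_force())
d=get_image("side");I=d["image"];cv2.imwrite("pics/pre.png",cv2.resize(I[120:210,230:350],(800,600),interpolation=cv2.INTER_CUBIC))
print(readout.current_t())
E
```

```text
-13.8 [-4.73400239e-01  8.14957625e-02  1.31966141e+00 -4.44089210e-16
  1.74043549e+00 -2.32544802e-01]
166.2 None
use -13.8
False [ 0.54737875 -0.24221145  0.05629989] [-0.32547504 -0.44024757 -0.38369466]
4.3667
```

View pics/pre.png

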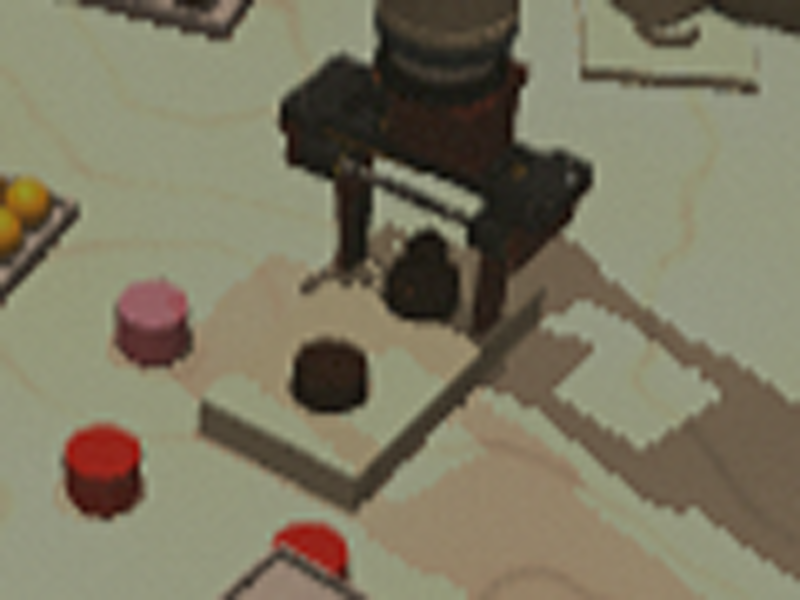

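The fingers straddle the figure at crop (425,275), with clear gaps on both sides. Closing now.

```bash
python3 - <<'E'
from h import *
r.move_gripper(.05)
print(readout.current_width(),readout.current_contact_force(),readout.current_grip_force())
r.move_gripper(.03);r.wait(.3)
print(readout.current_width(),readout.current_contact_force(),readout.current_wrist_torque(),readout.current_grip_force(),readout.current_tool_pos())
E
```

```text
0.05006099785998602 [-0.06285469  0.01970741  0.2737822 ] 0.0
0.043491196085229035 [ 0.57791407 -0.76233637 -0.45404104] [ 0.00393571 -0.05480565  0.0765713 ] 29.999960776185617 [ 0.54698932 -0.24198061  0.05547806]
```

```bash
python3 - <<'E'
from h import *
p=readout.current_tool_pos()
print(r.move_linear([p[0],p[1],.085],vel=.04,max_force=15),readout.current_contact_force())
r.move_linear([p[0],p[1],.29],vel=.15)
a=np.radians(-17.5);c=np.array([.498,.197]);s=c-.078*np.array([-np.sin(a),np.cos(a)])
print(s)
r.move_to([*s,.28],down(a))
r.move_linear([*s,.175],vel=.12)
print(readout.current_width(),readout.current_contact_force(),readout.current_tool_pos(),readout.current_t())
ims=[]
for n,(u,v) in(("top",(205,225)),("side",(270,225))):
    I=get_image(n)["image"];ims.append(cv2.resize(I[v-60:v+60,u-40:u+40],(400,600),interpolation=cv2.INTER_CUBIC))
cv2.imwrite("pics/carry.png",np.hstack(ims))
E
```

```text
False [-0.65093475 -0.34283508 -0.44692911]
[0.47454495 0.12261008]
0.043307106166225746 [0.21221511 0.17934913 0.13434725] [0.47498281 0.12262666 0.17608393] 10.5333
```

View pics/carry.png

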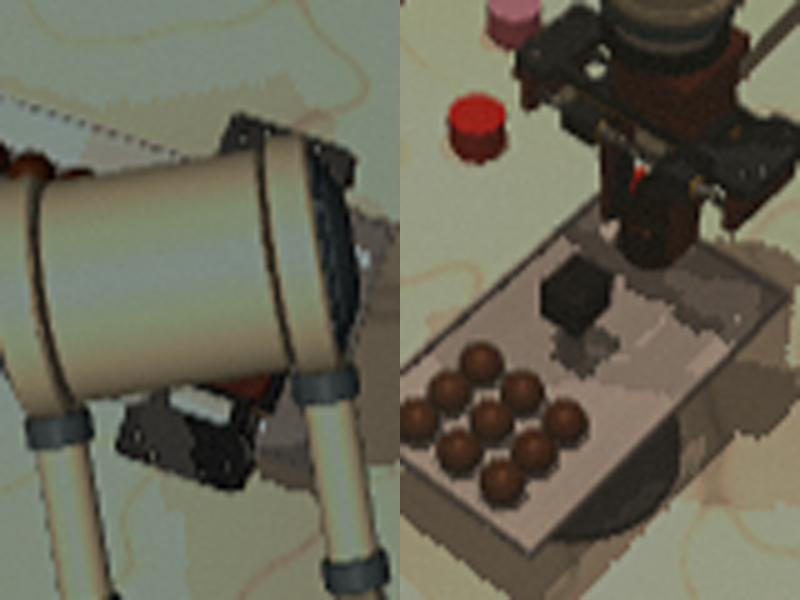

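The figure is held upright between the fingers at (650,220) over the empty half. The handle at (575,295) is clear.

```bash
python3 - <<'E'
from h import *
p=readout.current_tool_pos()
r.move_linear([.47455,.1226,.148],vel=.08)
print(r.move_linear([.47455,.1226,.138],vel=.015,max_force=3),readout.current_tool_pos(),readout.current_contact_force())
r.move_gripper(.052);r.wait(.2);r.move_gripper(.075)
r.move_linear([.47455,.1226,.27],vel=.12)
a=np.radians(-17.5)
# clear view: hover over handle, high
r.move_to([.498,.197,.30],down(a))
d=get_image("side");I=d["image"];P=cloud(d)
u,v=270,215
cv2.imwrite("pics/placed.png",cv2.resize(I[v-60:v+60,u-80:u+80],(800,600),interpolation=cv2.INTER_CUBIC))
m=near(P,(.4745,.1226),.05,.11,.2);q=P[m];print(len(q),q.mean(0),q[:,2].max(),readout.current_t())
E
```

```text
True [0.47472658 0.12257064 0.14225689] [ 0.14948548 -0.26365681  2.76070221]
203 [0.47404092 0.12917925 0.13888839] 0.16944856238849448 14.4417
```

View pics/placed.png

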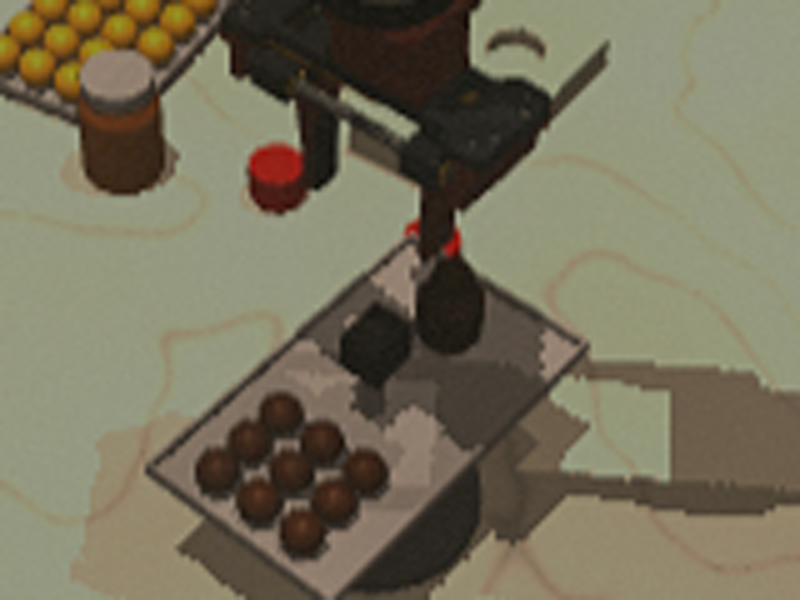

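The figure stands upright on the empty half at (450,305), top at 0.169 m. Next is the handle.

```bash
python3 - <<'E'
from h import *
a=np.radians(-17.5);c=np.array([.498,.197])+.001*np.array([np.cos(a),np.sin(a)])
print(r.move_linear([*c,.164],vel=.1,max_force=8),readout.current_tool_pos())
f0=np.array(readout.current_contact_force())
r.move_gripper(.045);print(readout.current_width(),readout.current_contact_force()-f0)
r.move_gripper(.02);r.wait(.3)
print(readout.current_width(),readout.current_grip_force(),readout.current_contact_force()-f0,readout.current_wrist_torque(),readout.current_tool_pos(),readout.current_t())
E
```

```text
False [0.49929213 0.19682791 0.16488883]
0.045261895907172854 [-0.99247513  0.22422394 -0.47876228]
0.03184665941717893 30.000149309635162 [-6.54413725  1.87452194  2.38930826] [ 0.22735296  1.05805709 -0.04348044] [0.4974515  0.19723774 0.16401986] 17.275
```

Width is 31.8 mm, so the button is fully in. I'll relieve the small side load and pull up slowly.

```bash
python3 - <<'E'
from h import *
p=np.array(readout.current_tool_pos())
r.move_linear([p[0]-.0005,p[1],p[2]],vel=.01)
p=np.array(readout.current_tool_pos());print(p,readout.current_contact_force(),readout.current_width())
def up(dz,v,f):
    s=r.move_linear([p[0],p[1],p[2]+dz],vel=v,max_force=f)
    print(dz,s,np.round(np.array(readout.current_tool_pos())-p,4),np.round(readout.current_contact_force(),1),round(readout.current_width(),4),round(readout.current_t(),2));return s
if not up(.05,.04,15):
    if not up(.062,.012,18): 
        if not up(.097,.03,18): up(.112,.008,18)
r.wait(.3)
print(readout.current_tool_pos()-p,readout.current_contact_force())
I=get_image("side")["image"];u,v=270,200
cv2.imwrite("pics/up.png",cv2.resize(I[v-75:v+75,u-100:u+100],(800,600),interpolation=cv2.INTER_CUBIC))
E
```

```text
[0.49692476 0.19729982 0.164023  ] [-1.45285191  0.53730094 -0.69105243] 0.03150145931369061
0.05 False [-0.     -0.      0.0502] [-1.1 -0.2 -3.9] 0.0314 19.03
0.062 False [-0.    -0.     0.062] [ 0.4  0.7 -8.6] 0.0316 20.18
0.097 False [0.     0.     0.0974] [ 0.1 -0.2 -6.9] 0.0317 21.5
0.112 True [-1.000e-04 -0.000e+00  1.035e-01] [ 1.6  0.7 -3.8] 0.0314 22.77
[-0.00033607 -0.00020979  0.10039808] [ 4.94746119  1.74902786 -4.31112731]
```

View pics/up.png

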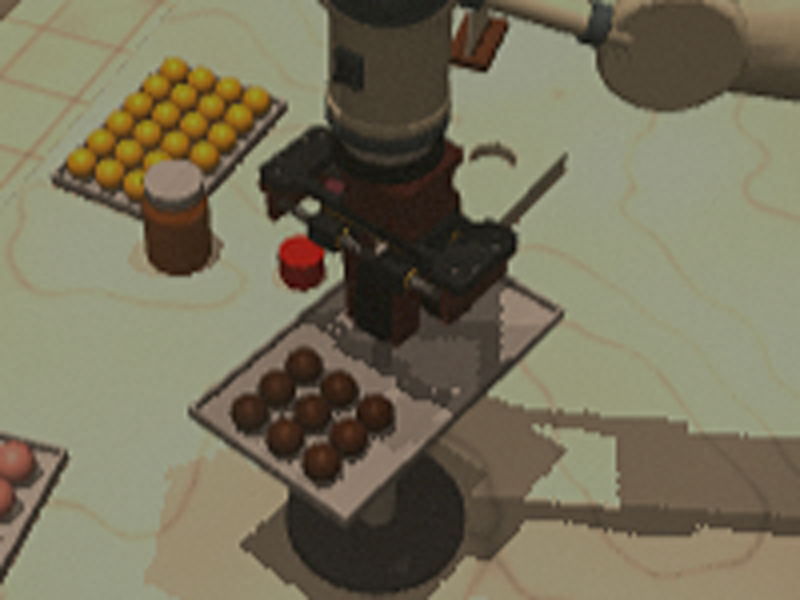

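The side view shows the tray raised and truffles in place, but the figure is hidden behind the gripper near (440,270). The force stop also let the arm relax to 100 mm, short of the second stop, so I'll step up gently by force and check with the top camera.

```bash
python3 - <<'E'
from h import *
z0=.164023
for k in range(14):
    p=np.array(readout.current_tool_pos());h=.101+k*.001
    r.move_linear([.4969,.1973,z0+h],vel=.01);r.wait(.15)
    f=np.array(readout.current_contact_force())
    print(round(h,4),np.round(readout.current_tool_pos()-np.array([.4969,.1973,z0]),4),f.round(1),round(readout.current_width(),4))
    if f[2]<-20: break
print(readout.current_t())
ims=[]
for n,(u,v) in(("top",(215,225)),("side",(275,190))):
    d=get_image(n);I=d["image"];ims.append(cv2.resize(I[v-60:v+60,u-40:u+40],(400,600),interpolation=cv2.INTER_CUBIC))
    P=cloud(d);m=near(P,(.4745,.1226),.05,.195,.29);q=P[m];print(n,len(q),q.mean(0) if len(q) else 0)
    m=near(P,(.4969,.1973),.2,.19,.22);q=P[m];print("tray z",np.median(q[:,2]))
    try:print([((d["T"]@np.r_[h["centre"],1])[:3].round(3),round(h["confidence"],2)) for h in finder.search_frame(n,"figure")])
    except Exception as e:print(e)
cv2.imwrite("pics/up2.png",cv2.convertScaleAbs(np.hstack(ims),alpha=1.6,beta=10))
E
```

```text
0.101 [-0.000e+00 -1.000e-04  1.006e-01] [ 3.7  0.5 -6.8] 0.0316
0.102 [ 0.00e+00 -1.00e-04  1.02e-01] [ 3.8  0.  -5.9] 0.0318
0.103 [ 0.     -0.      0.1032] [ 2.9 -0.6 -6. ] 0.0316
0.104 [-0.     -0.      0.1041] [ 4.1  0.7 -5.5] 0.0317
0.105 [0.    0.    0.105] [ 2.4  0.4 -5.5] 0.0317
0.106 [-1.000e-04 -1.000e-04  1.051e-01] [  3.8   0.1 -12.2] 0.0319
0.107 [-2.000e-04 -1.000e-04  1.053e-01] [  5.3  -0.3 -23.1] 0.0314
25.9583
top 1128 [0.47389688 0.12168784 0.21355289]
tray z 0.20385214268220464
[(array([0.472, 0.117, 0.241]), 0.81)]
side 275 [0.45620256 0.13573731 0.20574717]
tray z 0.20533039037801465
[]
```

View pics/up2.png

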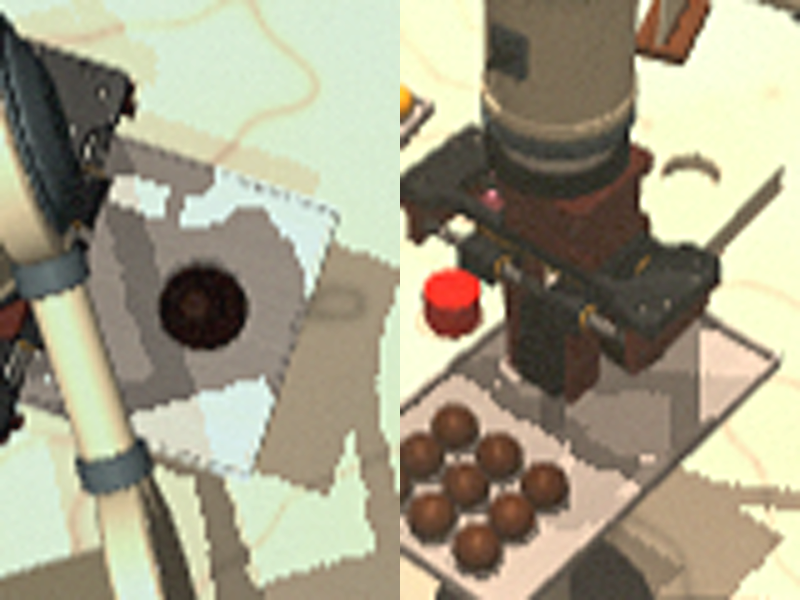

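The top view shows the figure upright on the tray at (203,305), and its head is visible. The handle stopped at 105 mm under rising force, which is the second stop. I'll ease the load slightly and hand in.

```bash
python3 - <<'E'
from h import *
r.move_linear([.4969,.1973,.164023+.1064],vel=.01);r.wait(.3)
print(readout.current_tool_pos()[2]-.164023,readout.current_contact_force(),readout.current_width())
print(r.close_job())
E
```

```text
0.10541542278486835 [  4.56564108   0.51136008 -25.42091123] 0.03165645573138671
the job is handed in; nothing more can be done
None
```

The job is handed in: the figure stands upright on the empty half of the tray, and the arm is holding the handle with its button squeezed in, 105 mm up at the second stop, after about 26 s on the robot's clock.

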